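# Switch on the shelf lights

## Robot

A 6-joint arm with a two-finger parallel gripper is mounted at the origin on the work surface. World frame = base frame: x ahead of the robot, y to its left, z up, the work surface at z = 0. Lengths are in mm, angles in degrees, forces in N, time in s.
With the tool pointing down it reaches from about 275 to 825 mm from the base axis. Payload 5.2 kg.
Tool frame: the origin (TCP) lies on the centre line of the jaws, within the pads' length; the fingertips stand 14 mm ahead of it and the grasp point (between the pads) lies 5 mm behind it; z points along the fingers, y is the line along which they close (so a half turn about z gives the same grasp; the last joint's range is limited). The gripper opens to 93 mm and grips with 3 to 60 N. Pads are 15 mm wide; open, the fingers measure 128 mm over their backs; the gripper's body (75 mm by 188 mm) begins 65 mm behind the grasp point.
Start: joints at [57.422, 14.817, 87.949, -0, 77.235, -11.62], TCP at [196.712, 513.624, 232.653] pointing down, gripper open.
Joint ranges: [-179.93, 179.93], [-52.35, 119.4], [10.71, 147.94], [-69.91, 249.91], [12.55, 155.21], [-178.61, 178.61]. Speed limits (degrees/s): [147.25, 147.25, 180, 180, 180, 180].

## Interface

Orientations are given as a 3x3 rotation matrix whose columns are the frame's x, y, z axes.
In Python, from rig import sense, snapshot, finish_job gives the robot as it stands.
- The arm moves only by the tool send_rows, never from a script. Its argument "series" is a list of rows, each a list of 3 entries, a list of its own where there are three numbers: the shift along the world's x, y, z as a fraction of full scale, then the turn, a rotation vector about the world's x, y, z as a fraction of full scale, then the closure, from 0 (fully open) to 1 (shut). In form: [[[tx, ty, tz], [rx, ry, rz], grip], ...]. A call has 1 to 8 rows; each row is the pose to reach, as a shift and turn from the pose commanded when the call began; what a row does not reach only later rows make up. Full scale, the value 1, is 100 mm for a shift and 60 degrees for a turn. A row lasts 1/10 s, in which the tool goes at most 50 mm and 8.59 degrees, less where a joint would pass 70% of its speed; a pose out of reach is approached as far as the arm can. A call with a number of a shift or a turn outside -1 to 1 is refused whole. A call with a gripper value outside its range is refused whole. The fingers move at their own pace and stop on an object; the grip force is fixed at half the most. Time passes only in rows, so rows that repeat a pose let the fingers close. It gives the time, the measured TCP pose, the force, the opening and the grip force at its end, in the units of the state.
- sense(): the state, without advancing time (a new reading comes with each control period).
- snapshot(name): name is "side" or "top"; returns a dict with "frame" (480x640x3 uint8, blue, green, red), "fx", "fy", "cx", "cy" (pixels), "view" (4x4, takes a point from world to camera coordinates). Camera axes: x right, y down, z forward; pixel columns grow to the right and rows downward; lengths in mm; the calibration is good to about 2 mm. A picture is of the moment at which its call begins. There is no depth.
- finish_job(): hands the job in; it is judged then, once.
The state is a dict: "clock": time; "q": joint angles; "qvel": joint speeds; "effort": joint torques, N m; "tcp_pos": TCP position; "eef_rot": TCP orientation; "ft_force": force on the tool from outside, world axes, zero at the start; "ft_torque": the same for the moment, N m; "grip_width": finger opening in mm; "grip_force": force on a finger pad.
Only numpy, scipy, OpenCV 4.12 (cv2) and the standard library are available. Lean on these libraries where they do the work, as an engineer would, in place of code of your own. Each camera call takes 0.05 s, during which the arm holds its last target. There are 200 camera calls.

## Task

Switch on the shelf lights. Two grey boxes with a bat toggle are screwed to the bench: on the one with the ribbed heat sink on its lid, flip the toggle over its centre so that it leans towards the ribs and stays there. Leave the toggle of the other box, the one with the round white mains socket, as it is.

Things in the scene. Friction and masses are not known exactly. Their poses are not given: they have to be found in the camera images.
- light_toggle (a joint): Bat toggle to be flipped: plain steel bat, 52 mm long from its pivot, 9 mm thick at the foot swelling to 14 mm near its round tip, on the lid of the grey steel box with seven ribs (box 170 x 90 x 60 mm, fixed, standing on the bench). Hinge angle in rad: 0 upright, -0.42 leaning fully away from the ribs (the start), +0.42 leaning fully towards the ribs (wanted). An over-centre spring snaps it to the nearer end; about 3 N at the tip moves it.
- driver_pivot (a point): Pivot of the light toggle, on the ribbed box, 64 mm above the bench and 4 mm above the box's lid. It does not move with the bat. Its axes are those of the box: z up, x along the box's long side from the toggle towards the ribs, y along the hinge. The bat swings in the x-z plane. The box reaches from x = -40 to +130 mm and 45 mm to either side in y; the ribs stand 10 mm proud of the lid (6 mm above the pivot), from x = 55 to 125 mm.
- outlet_toggle (a joint): The same kind of bat toggle on the other grey box, to be left alone: -0.42 leaning fully away from the socket (start, and where it must stay), +0.42 leaning fully towards it.
- outlet_pivot (a point): Pivot of the outlet toggle, on the box with the round white socket (74 mm across) in place of ribs; box, toggle position and axes otherwise as for driver_pivot, with x from the toggle towards the socket. Lower than 0.18 m above the bench, like all the loose things about (a bottle, a pen cup, a tape roll).
Things that resemble listed ones, but are neither listed nor needed, are in the scene too. Leave any blue look-alike of the part that bears light_toggle alone.

How it is judged (in metres and radians):
At the end, for the whole second after the job is handed in: The toggle of the ribbed box leans towards the ribs (angle above 0.3 rad) and the toggle of the socket box still leans away from its socket (angle below -0.3 rad) (value of joint light_toggle above 0.3 rad and value of joint outlet_toggle below -0.3 rad); the robot touches nothing.
It fails at once if the toggle of the socket box was flipped or pushed towards its centre (value of joint outlet_toggle above -0.15 rad).
It also fails if it takes over 32 s, if anything falls off the work surface, if the arm or the gripper's body presses on something with over 40 N, if the wrist force passes 120 N, or if a joint passes its speed limit or range.

## Working session

There is one attempt and no reset: what is moved stays moved. The work goes in short steps, Python scripts to look and compute and a tool call to move; the robot and the scene stay as the last step left them, time stands still between calls to the robot, and variables do not carry over. Pictures are saved under pics/ and viewed, at most 10 in all, crops included, and the job is handed in when it is done.

Besides the shell and the picture viewer there is one more tool, called after "Call:" as name(argument=value, ...) on one line, values as JSON. send_rows: Moves the arm, as the interface text tells. Shift numbers are shares of 100 mm and turn numbers shares of 60 degrees, none past 1 either way. Its arguments: {"type":"object","properties":{"series":{"type":"array","items":{"type":"array"}}},"required":["series"]}

```bash
mkdir -p pics; cat > h.py <<'E'
import numpy as np,cv2
from rig import sense,snapshot,finish_job
def ray(s,u,v):
    V=np.array(s["view"]);R=V[:3,:3];t=V[:3,3]
    return -R.T@t, R.T@np.array([(u-s["cx"])/s["fx"],(v-s["cy"])/s["fy"],1])
def onz(s,u,v,z):
    c,d=ray(s,u,v);return c+d*(z-c[2])/d[2]
def proj(s,p):
    V=np.array(s["view"]);q=V[:3,:3]@np.array(p,float)+V[:3,3]
    return np.array([s["fx"]*q[0]/q[2]+s["cx"],s["fy"]*q[1]/q[2]+s["cy"]])
E
python3 - <<'E'
from h import *
for n in("top","side"):
    s=snapshot(n);cv2.imwrite(f"pics/{n}0.png",s["frame"]);print(n,ray(s,320,240),s["fx"])
E
```

```text
top (array([ 469.06467443,  -15.62873843, 1081.16730724]), array([ 0.05927757,  0.00237242, -0.99835201])) 478.67073099311943
side (array([ -59.8804469 , -620.54621469,  572.92299494]), array([ 0.61776158,  0.61202722, -0.49416067])) 448.9796010170314
```

View pics/top0.png

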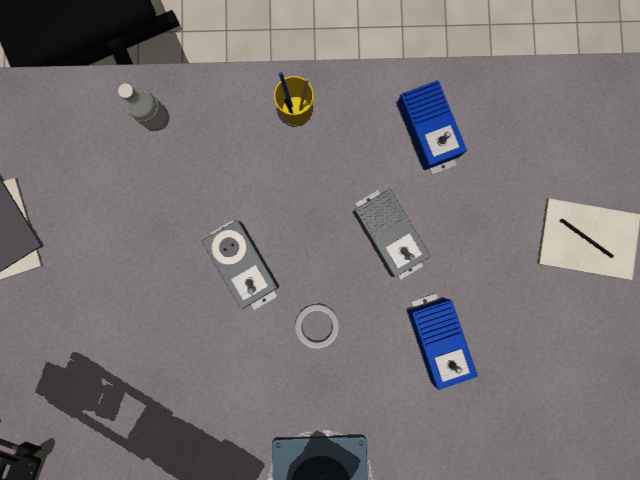

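View pics/side0.png

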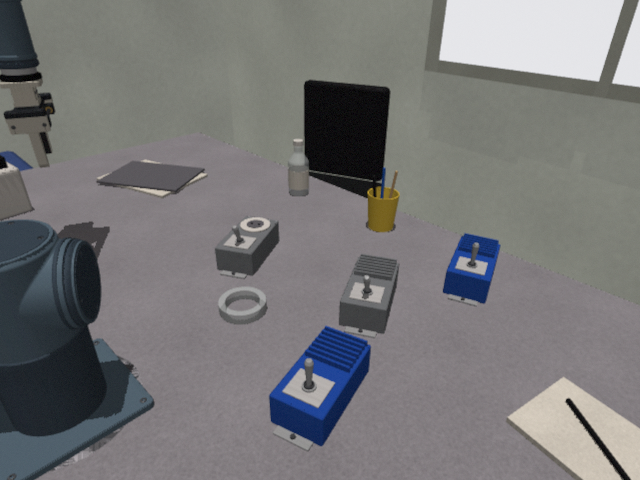

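The top view shows four candidates:
- grey ribbed box at (392,233), toggle at (405,252)
- grey socket box at (240,265), toggle at (250,287)
- blue ribbed boxes at (432,125) and (442,342)

By the description I choose the grey ribbed box. The side view shows it at (370,290), with its toggle at (367,287).

```bash
python3 - <<'E'
from h import *
s=snapshot("top");t=snapshot("side")
a=s["frame"][175:295,340:460];b=t["frame"][240:350,320:420]
im=np.hstack([cv2.resize(a,(400,400),interpolation=2),cv2.resize(b,(364,400),interpolation=2)])
cv2.imwrite("pics/crop.png",im)
# white plate around the toggle (lid height 60)
f=s["frame"].astype(int)
m=(f.min(2)>175).astype(np.uint8);m[:, :370]=0;m[:,440:]=0;m[:225]=0;m[275:]=0
cs,_=cv2.findContours(m,0,2)
for c in cs:
    if cv2.contourArea(c)>30:
        r=cv2.minAreaRect(c);print(cv2.contourArea(c),r,[onz(s,*p,60).round(0) for p in cv2.boxPoints(r)],onz(s,*r[0],60))
g=a.reshape(-1,3); print(f[233,385],f[265,400],f[300,400])
E
```

```text
33.5 ((411.8529357910156, 269.5882263183594), (3.2584731578826904, 21.43732452392578), 59.036251068115234) [array([ 453., -185.,   60.]), array([ 476., -226.,   60.]), array([ 470., -229.,   60.]), array([ 447., -189.,   60.])] [ 461.49783352 -207.16152282   60.        ]
465.5 ((403.1911926269531, 250.48529052734375), (24.352798461914062, 27.268274307250977), 59.03623962402344) [array([ 511., -152.,   60.]), array([ 540., -203.,   60.]), array([ 494., -228.,   60.]), array([ 466., -177.,   60.])] [ 502.65100967 -190.24125276   60.        ]
[123 121 120] [208 213 218] [124 121 128]
```

View pics/crop.png

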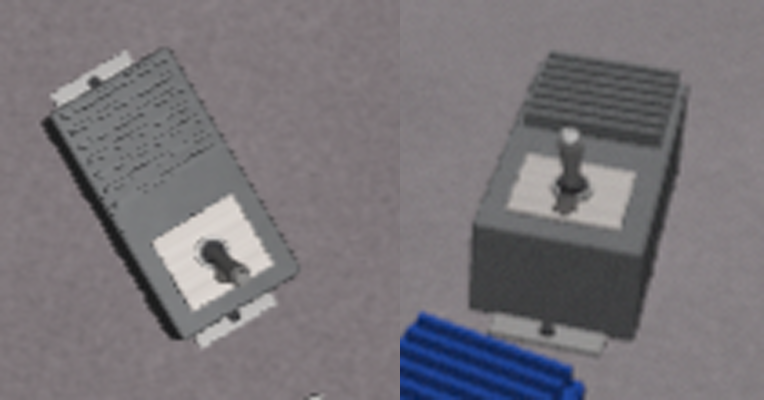

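The crop shows the grey box with seven ribs. The bat foot is near top pixel (404,250) and its tip near (413,257), so it leans away from the ribs. Next I check the pivot, yaw and tip against both views and work out the moves.

```bash
python3 - <<'E'
from h import *
from scipy.spatial.transform import Rotation as Ro
s=snapshot("top");t=snapshot("side")
P=onz(s,404,250,64);print("P",P)
# lid corners -> size check, centre
k=120/400
C=[onz(s,340+x*k,175+y*k,60)[:2] for x,y in((45,120),(170,50),(298,270),(180,338))]
print([np.linalg.norm(C[i]-C[(i+1)%4]).round() for i in range(4)])
a=np.radians(30);X=np.array([np.cos(a),np.sin(a),0])
print("pivot from corners",np.mean(C,0)-45*X[:2], [np.degrees(np.arctan2(*(C[i]-C[j])[::-1])) for i,j in((0,3),(1,2))])
# side check: foot and tip pixel seen at side crop/3.64+(320,240)
for h in(0,47):
    p=P+X*(-21 if h else 0)+[0,0,h];print(proj(s,p),proj(t,p))
print("side seen foot",320+570/3.64,240+185/3.64,"tip",320+570/3.64,240+133/3.64)
z=sense();R=np.array(z["eef_rot"]);print(R.round(3),z["tcp_pos"],z["clock"])
Y=np.array([-X[1],X[0],0])
for sg in(1,-1):
    y=sg*Y;T=np.c_[np.cross(y,[0,0,-1]),y,[0,0,-1]]
    print(sg,np.degrees(Ro.from_matrix(T@R.T).as_rotvec()))
E
```

```text
P [ 503.50642836 -191.31843656   64.        ]
[np.float64(93.0), np.float64(163.0), np.float64(88.0), np.float64(164.0)]
pivot from corners [ 501.34139454 -189.99036085] [np.float64(29.950329728046395), np.float64(28.070177923611258)]
[404. 250.] [366.86588719 290.27718678]
[413.47958213 257.9416377 ] [366.55203029 275.94870361]
side seen foot 476.5934065934066 290.8241758241758 tip 476.5934065934066 276.53846153846155
[[-0.934  0.358 -0.   ]
 [ 0.358  0.934 -0.001]
 [ 0.    -0.001 -1.   ]] [196.6017182  513.46824877 232.35027367] 0.3
1 [ 3.99318393e-02 -5.03661293e-03  5.09573937e+01]
-1 [-6.07777901e-03 -4.81865289e-02 -1.29042598e+02]
```

Both views agree to within a pixel: the pivot is at about (502.5, -190.5, 64), yaw 29–30°, and the lid measures about 90 x 164 mm. I'll close the gripper, travel at the current height to 60 mm behind the pivot, and turn -129° so the closed fingers lie across the swing.

Call:
send_rows(series=[[[0.317,-0.918,0],[0,0,-0.268],1],[[0.317,-0.918,0],[0,0,-0.268],1],[[0.317,-0.918,0],[0,0,-0.268],1],[[0.317,-0.918,0],[0,0,-0.268],1]])

```text
clock: 0.7
tcp_pos: [228.9, 421.5, 233.0]
eef_rot: [[-0.797, 0.603, 0.0], [0.603, 0.797, 0.001], [0.0, 0.001, -1.0]]
ft_force: [-0.1, -0.7, 0.2]
grip_width: 65.6
grip_force: 0.0
```

Call:
send_rows(series=[[[0.317,-0.918,0],[0,0,-0.268],1],[[0.317,-0.918,0],[0,0,-0.268],1],[[0.317,-0.918,0],[0,0,-0.268],1],[[0.317,-0.918,0],[0,0,-0.268],1]])

```text
clock: 1.1
tcp_pos: [260.7, 330.7, 233.1]
eef_rot: [[-0.6, 0.8, 0.001], [0.8, 0.6, 0.002], [0.001, 0.001, -1.0]]
ft_force: [1.0, 0.2, 0.3]
grip_width: 33.4
grip_force: 0.0
```

Call:
send_rows(series=[[[0.317,-0.918,0],[0,0,-0.268],1],[[0.317,-0.918,0],[0,0,-0.268],1],[[0.317,-0.918,0],[0,0,-0.268],1],[[0.317,-0.918,0],[0,0,-0.268],1]])

```text
clock: 1.5
tcp_pos: [292.4, 239.1, 232.9]
eef_rot: [[-0.356, 0.935, 0.0], [0.935, 0.356, 0.001], [0.001, 0.001, -1.0]]
ft_force: [0.4, 0.3, -0.2]
grip_width: 2.6
grip_force: 0.0
```

Call:
send_rows(series=[[[0.317,-0.918,0],[0,0,-0.268],1],[[0.317,-0.918,0],[0,0,-0.268],1],[[0.317,-0.918,0],[0,0,-0.268],1],[[0.317,-0.918,0],[0,0,-0.268],1]])

```text
clock: 1.9
tcp_pos: [323.9, 147.5, 232.7]
eef_rot: [[-0.084, 0.996, -0.0], [0.996, 0.084, 0.001], [0.001, -0.0, -1.0]]
ft_force: [0.5, 0.3, -0.6]
grip_width: 0.3
grip_force: 0.0
```

Call:
send_rows(series=[[[0.317,-0.918,0],[0,0,-0.268],1],[[0.317,-0.918,0],[0,0,-0.268],1],[[0.317,-0.918,0],[0,0,-0.268],1],[[0.317,-0.918,0],[0,0,-0.268],1]])

```text
clock: 2.3
tcp_pos: [355.4, 56.1, 232.5]
eef_rot: [[0.194, 0.981, -0.001], [0.981, -0.194, 0.001], [0.001, -0.001, -1.0]]
ft_force: [-0.1, 0.2, 0.7]
grip_width: 0.7
grip_force: 0.0
```

Call:
send_rows(series=[[[0.317,-0.918,0],[0,0,-0.268],1],[[0.317,-0.918,0],[0,0,-0.268],1],[[0.317,-0.918,0],[0,0,-0.268],1],[[0.317,-0.918,0],[0,0,-0.268],1]])

```text
clock: 2.7
tcp_pos: [386.9, -35.1, 232.3]
eef_rot: [[0.457, 0.889, -0.001], [0.889, -0.457, 0.002], [0.001, -0.002, -1.0]]
ft_force: [-0.1, 0.3, 0.3]
grip_width: 0.7
grip_force: 0.0
```

Call:
send_rows(series=[[[0.317,-0.918,0],[0,0,-0.268],1],[[0.317,-0.918,0],[0,0,-0.268],1],[[0.317,-0.918,0],[0,0,-0.268],1],[[0.317,-0.918,0],[0,0,-0.268],1]])

```text
clock: 3.1
tcp_pos: [418.6, -126.6, 232.2]
eef_rot: [[0.685, 0.728, -0.001], [0.728, -0.685, 0.002], [0.0, -0.002, -1.0]]
ft_force: [-0.7, -0.3, -0.8]
grip_width: 0.5
grip_force: 0.0
```

Call:
send_rows(series=[[[0.317,-0.918,0],[0,0,-0.268],1],[[0.317,-0.918,0],[0,0,-0.268],1],[[0.317,-0.918,0],[0,0,-0.268],1],[[0.317,-0.918,0],[0,0,-0.268],1],[[0.317,-0.918,0],[0,0,-0.268],1]])

```text
clock: 3.6
tcp_pos: [449.9, -217.8, 232.5]
eef_rot: [[0.86, 0.51, -0.001], [0.51, -0.86, 0.002], [0.0, -0.002, -1.0]]
ft_force: [-0.3, -0.8, -0.4]
grip_width: 0.4
grip_force: 0.0
```

Call:
send_rows(series=[[[0,-0.02,-0.4],[0,0,0],1],[[0,-0.02,-0.7],[0,0,0],1],[[0,-0.02,-0.7],[0,0,0],1],[[0,-0.02,-0.7],[0,0,0],1]])

```text
clock: 4.0
tcp_pos: [450.2, -221.3, 163.3]
eef_rot: [[0.861, 0.508, -0.0], [0.508, -0.861, 0.001], [-0.0, -0.001, -1.0]]
ft_force: [0.1, -0.8, 0.7]
grip_width: 0.2
grip_force: 0.0
```

Call:
send_rows(series=[[[0,0,-0.3],[0,0,0],1],[[0,0,-0.52],[0,0,0],1],[[0,0,-0.52],[0,0,0],1],[[0,0,-0.52],[0,0,0],1]])

```text
clock: 4.4
tcp_pos: [451.2, -223.0, 112.5]
eef_rot: [[0.862, 0.507, 0.002], [0.507, -0.862, -0.001], [0.001, 0.002, -1.0]]
ft_force: [-0.4, -0.7, 0.3]
grip_width: 0.3
grip_force: 0.0
```

```bash
python3 - <<'E'
from h import *
t=snapshot("side");cv2.imwrite("pics/c2.png",cv2.resize(t["frame"][180:380,240:480],(720,600),interpolation=2))
z=sense();print(z["tcp_pos"],z["clock"],z["ft_force"])
E
```

```text
[ 451.4886767  -223.36804566  112.77882739] 4.45 [-0.25765462  0.50762562 -0.21452065]
```

View pics/c2.png

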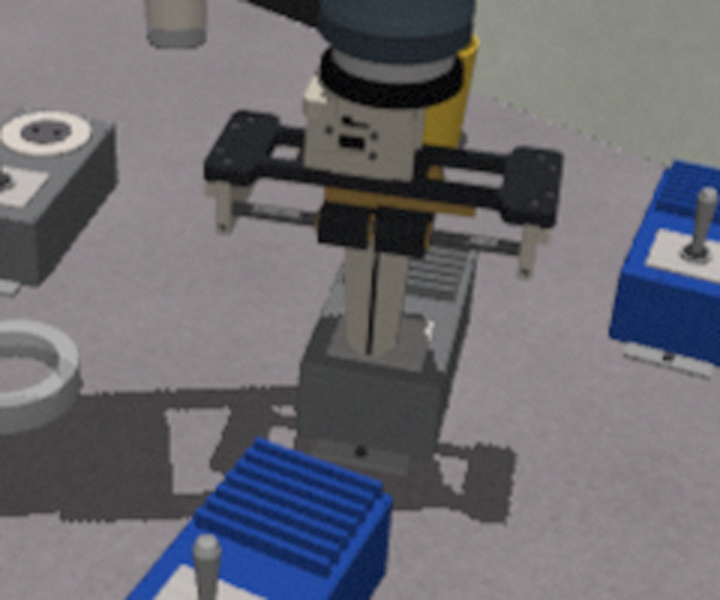

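The closed fingers (370,350 in the crop) stand behind the toggle, clear of both blue boxes. Now I push about 58 mm towards the ribs.

Call:
send_rows(series=[[[0.1,0.07,-0.02],[0,0,0],1],[[0.2,0.13,-0.02],[0,0,0],1],[[0.28,0.18,-0.02],[0,0,0],1],[[0.34,0.22,-0.02],[0,0,0],1],[[0.4,0.26,-0.02],[0,0,0],1],[[0.45,0.29,-0.02],[0,0,0],1],[[0.48,0.31,-0.02],[0,0,0],1],[[0.48,0.31,-0.02],[0,0,0],1]])

```text
clock: 5.25
tcp_pos: [498.7, -191.3, 108.4]
eef_rot: [[0.862, 0.507, -0.0], [0.507, -0.862, 0.0], [0.0, -0.0, -1.0]]
ft_force: [-0.9, -0.4, -0.1]
grip_width: 0.5
grip_force: 0.0
```

Call:
send_rows(series=[[[-0.15,-0.1,0],[0,0,0],1],[[-0.35,-0.21,0],[0,0,0],1],[[-0.5,-0.3,0],[0,0,0],1],[[-0.5,-0.3,0.4],[0,0,0],1],[[-0.5,-0.3,0.8],[0,0,0],1],[[-0.5,-0.3,1],[0,0,0],1],[[-0.5,-0.3,1],[0,0,0],1]])

```text
clock: 5.95
tcp_pos: [449.7, -223.2, 212.0]
eef_rot: [[0.863, 0.506, 0.005], [0.506, -0.863, -0.004], [0.002, 0.006, -1.0]]
ft_force: [0.6, 1.4, -0.7]
grip_width: 0.5
grip_force: 0.0
```

Call:
send_rows(series=[[[-0.6,0.6,0.5],[0,0,0],1],[[-0.8,0.8,0.8],[0,0,0],1],[[-0.8,0.8,0.8],[0,0,0],1],[[-0.8,0.8,0.8],[0,0,0],1]])

```text
clock: 6.35
tcp_pos: [367.1, -140.2, 290.5]
eef_rot: [[0.862, 0.507, 0.003], [0.507, -0.862, -0.002], [0.002, 0.003, -1.0]]
ft_force: [0.7, -1.1, 0.6]
grip_width: 0.8
grip_force: 0.0
```

```bash
python3 - <<'E'
from h import *
s=snapshot("top");t=snapshot("side")
im=np.hstack([cv2.resize(s["frame"][175:325,190:450],(520,300),interpolation=2),cv2.resize(t["frame"][240:350,320:420],(273,300),interpolation=2)])
cv2.imwrite("pics/c3.png",im)
z=sense();print(z["tcp_pos"],z["clock"],z["ft_force"])
E
```

```text
[ 368.18082277 -141.66972317  288.11259228] 6.45 [-0.88118923  0.26525431 -0.34496178]
```

View pics/c3.png

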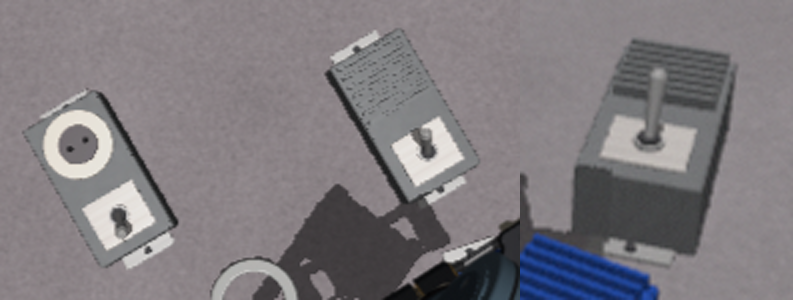

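The ribbed box's toggle now leans towards the ribs: its tip is at about (402,241) in the top view, above the foot at (404,250). The socket box's toggle still leans away from its socket. The arm is clear, so I hand in.

```bash
python3 -c "
from h import *
print(proj(snapshot('top'),[502.5+18,-190.5+10.5,111]));print(finish_job())"
```

```text
[402.08027969 240.90012702]
the job is handed in; nothing more can be done
None
```

The ribbed box's toggle now leans fully towards the ribs, the socket box's toggle was left as it was, and the job was handed in at about 6.5 s with the arm clear; the hand-in gave no verdict.

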